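# Empty the soap tray and hold it level over the caddy

## Robot

A 6-joint arm with a two-finger parallel gripper is mounted at the origin on the work surface. World frame = base frame: x ahead of the robot, y to its left, z up, the work surface at z = 0. Lengths are in mm, angles in rad, forces in N, time in s.
With the tool pointing down it reaches from about 275 to 1000 mm from the base axis. Payload 8.4 kg.
Tool frame: the origin (TCP) lies between the finger pads; the fingertips stand 22 mm ahead of it and the grasp point (between the pads) lies 3 mm ahead of it; z points along the fingers, y is the line along which they close (so a half turn about z gives the same grasp; the last joint's range is limited). The gripper opens to 85 mm and grips with 20 to 120 N. Pads are 22 mm wide; open, the fingers measure 114 mm over their backs; the gripper's body (76 mm by 85 mm) begins 54 mm behind the grasp point. The pads swing forward as they close: fully open they stand 13 mm farther back than shut.
Start: joints at [1.185, 0.353, 1.633, -0, 1.155, -0.002], TCP at [234.028, 579.533, 253.281] pointing down, gripper open.
Joint ranges: [-2.63, 2.63], [-0.92, 2.1], [0.06, 2.66], [-1.3, 4.44], [0, 2.69], [-3.02, 3.02]. Speed limits (rad/s): [2.22, 2.22, 2.79, 3.14, 3.14, 3.14].

## Interface

Orientations are given as [roll, pitch, yaw] about the fixed x, y, z axes, in that order (R = Rz(yaw) Ry(pitch) Rx(roll)).
In Python, from rig import r, grab_frame gives the robot as it stands.
- The arm moves only by the shell command python3 -m inch 'ROWS' [FORCE]. ROWS is JSON, a list of rows, each a list of 7 numbers: the turn, a rotation vector about the tool's x, y, z as a fraction of full scale, then the shift along the tool's x, y, z as a fraction of full scale, then the closure, from 0 (fully open) to 1 (shut). In form: [[rx, ry, rz, dx, dy, dz, fingers], ...]. A call has 1 to 8 rows; each row shifts and turns the commanded pose from where the row before left it, along the tool's axes as they then stand; what a row does not reach is not made up. Full scale, the value 1, is 2.5 cm for a shift and pi rad for a turn. A row lasts 1/12 s, in which the tool goes at most 41.7 mm and 7.16 degrees, less where a joint would pass 70% of its speed; a pose out of reach is approached as far as the arm can. A call with a number of a shift or a turn outside -1 to 1 is refused whole. A call with a gripper value outside its range is refused whole. The fingers move at their own pace and stop on an object; FORCE is the grip in N (left out, the last holds). Time passes only in rows, so rows that do not move let the fingers close. It gives the time, the measured TCP pose, the force, the opening and the grip force at its end, in the units of the state.
- r.sense(): the state, without advancing time (a new reading comes with each control period).
- grab_frame(name): name is "scene" or "top"; returns a dict with "pixels" (480x640x3 uint8, red, green, blue), "z_map" (480x640 float32, mm along the optical axis (not along the pixel's ray), 0 where there is no reading), "vertical_fov" (degrees; the focal length in pixels is half the picture's height over the tangent of half this angle, whatever the lens; pixels are square), "cx", "cy" (the principal point, pixels), "cam_to_world" (4x4, takes a point from camera to world coordinates). Camera axes: x right, y down, z forward; pixel columns grow to the right and rows downward; lengths in mm; the calibration is good to about 2 mm. A picture is of the moment at which its call begins.
- r.sign_off(): hands the job in; it is judged then, once.
The state is a dict: "clock": time; "qpos": joint angles; "qvel": joint speeds; "joint_efforts": joint torques, N m; "eef_pos": TCP position; "tcp_rot": TCP orientation; "contact_force": force on the tool from outside, world axes, zero at the start; "wrist_torque": the same for the moment, N m; "opening": opening from 0.0 (shut) to 1.0 (fully open); "grasp_force": force on a finger pad.
Only numpy, scipy, OpenCV 4.12 (cv2) and the standard library are available. Lean on these libraries where they do the work, as an engineer would, in place of code of your own. Each camera call takes 0.05 s, during which the arm holds its last target. There are 200 camera calls.

## Task

Lift the steel soap tray off the turntable caddy, keeping it level so that the three worn soap ends stay in it, and then tip the soap ends over its lip into the open grey waste bin. Bring the empty tray back over the middle of the turntable, about 15 cm above it, and finish still holding it there in the gripper, steady and level, so that the spot it stood on can be wiped; leave the other things on the caddy where they are.

Things in the scene. Friction and masses are not known exactly. Their poses are not given: they have to be found in the camera images.
- tray_center (a point): open steel tray, 160 g, 125 long (its x) x 56 wide (its y, outside) x 40 mm high, 4 mm walls and floor, loose and upright on the turntable. Point half-way up (20 mm above the underside), mid-width, 60 mm from the closed back end (+x), 65 mm from the lip (-x), close to the balance point. Straight side walls with flat outer faces run its full length: grip across the 56 mm
- tray_lip (a point): middle of the tray's open pouring edge, at its -x end, 18 mm above the underside. The last 40 mm of floor ramps up to it at 19 degrees and there is no wall there: soap ends slide out when this end is tipped down (60 to 70 degrees empties it). At the start it faces the robot within about 45 degrees. Axes as the tray: z up when level
- soap0_center (a point): worn pink soap end, a rounded block 22 x 28 x 16 mm, 20 g, slippery, lying loose in the tray; this point is its centre
- soap1_center (a point): worn green soap end, a rounded block 22 x 28 x 16 mm, 20 g, slippery, lying loose in the tray; this point is its centre
- soap2_center (a point): worn yellow soap end, a rounded block 22 x 28 x 16 mm, 20 g, slippery, lying loose in the tray; this point is its centre
- caddy_top (a point): centre of the top face of the turntable caddy, a pale wooden disc 320 mm in diameter, its top 28 mm above the shelf; the disc turns freely about the vertical with slight friction, its foot is fixed. This point does not turn with the disc
- bin: round grey open waste bin fixed on the shelf, left or right of the caddy, 120 mm high, 170 mm across the mouth outside, 140 mm at the foot, wall 4 mm; origin at the centre of its underside, z up
- canister: closed blue ceramic canister with a wooden lid and knob, fixed, 116 mm across, 128 mm high, on the other side of the caddy from the bin; origin at the centre of its underside. Not part of the job
- dish: round white ceramic soap dish, 90 mm across, 24 mm high, loose on the turntable; origin at the centre of its underside. Leave alone
- tin: silver tweezers tin, closed, 92 x 42 x 18 mm, long side along its x, loose on the turntable; origin at the centre of its underside. Leave alone
- pills: orange pill bottle with white cap, closed and empty, 40 mm across, 71 mm high, upright and loose on the turntable, the tallest thing on it; origin at the centre of its underside. Leave alone
- pumice: grey glass pumice stone, 42 x 72 x 28 mm, long side along its y, loose on the turntable; origin at the centre of its underside. Leave alone
Things that resemble listed ones, but are neither listed nor needed, are in the scene too. Leave any blue, orange or pink look-alike of the part that bears tray_center alone.

How it is judged (in metres and radians):
On the way, in this order (a step that is already met when the one before it is completed fails the run):
1. the tray is held level, clear above the turntable, with all three soap ends still in it (z of tray_center in the frame of caddy_top above 0.05 m and angle between tray_center's own z axis and vertical below 0.2 rad and contact force between tray and the fingers above 1 N and distance between each of soap0_center, soap1_center, soap2_center and tray_center below 0.068 m), for 0.2 s.
2. all three soap ends lie in the waste bin while the tray is still held in the air (horizontal distance between each of soap0_center, soap1_center, soap2_center and bin below 0.08 m and z of each of soap0_center, soap1_center, soap2_center in the frame of bin below 0.1 m and contact force between tray and the fingers above 1 N and height (world z) of tray_center above 0.1 m), for 0.2 s.
At the end, for the whole second after the job is handed in: All three soap ends are in the bin; the fingers alone hold the tray, level within 0.12 rad and still (under 20 mm/s, 0.15 rad/s), its centre within 70 mm of the turntable centre seen from above and 110 to 250 mm above the turntable top (horizontal distance between each of soap0_center, soap1_center, soap2_center and bin below 0.08 m and z of each of soap0_center, soap1_center, soap2_center in the frame of bin below 0.1 m and contact force between tray and the fingers above 1 N and z of tray_center in the frame of caddy_top between 0.11 and 0.25 m and horizontal distance between tray_center and caddy_top below 0.07 m and angle between tray_center's own z axis and vertical below 0.12 rad and linear speed of tray below 0.02 m/s and angular speed of tray below 0.15 rad/s); the arm keeps its last pose, push and grip.
It fails at once if the soap dish is shifted by more than 30 mm or tipped over (distance of dish from where it was at the start of the episode above 0.03 m or angle between dish's own z axis and vertical above 0.5 rad).
It fails at once if the tweezers tin is shifted by more than 30 mm or tipped over (distance of tin from where it was at the start of the episode above 0.03 m or angle between tin's own z axis and vertical above 0.5 rad).
It fails at once if the pill bottle is shifted by more than 30 mm or tipped over (distance of pills from where it was at the start of the episode above 0.03 m or angle between pills's own z axis and vertical above 0.5 rad).
It fails at once if the pumice stone is shifted by more than 30 mm or tipped over (distance of pumice from where it was at the start of the episode above 0.03 m or angle between pumice's own z axis and vertical above 0.5 rad).
It also fails if it takes over 64 s, if anything falls off the work surface, if the arm or the gripper's body presses on something with over 40 N, if the wrist force passes 120 N, or if a joint passes its speed limit or range.

## Working session

There is one attempt and no reset: what is moved stays moved. The work goes in short steps, Python scripts to look and compute and a shell command to move; the robot and the scene stay as the last step left them, time stands still between calls to the robot, and variables do not carry over. Pictures are saved under pics/ and viewed, at most 10 in all, crops included, and the job is handed in when it is done.

```bash
ls; mkdir -p pics
python3 - <<'E'
from rig import r, grab_frame
import numpy as np,cv2
print(r.sense())
for n in("scene","top"):
    f=grab_frame(n); np.savez(f"{n}0.npz",**f)
    cv2.imwrite(f"pics/{n}0.png",f["pixels"][:,:,::-1])
    print(n,f["vertical_fov"],f["cx"],f["cy"],f["cam_to_world"].round(3).tolist(),(f["z_map"]>0).mean())
E
```

```text
pics
{'clock': 0.0, 'qpos': array([ 1.18459287e+00,  3.53620014e-01,  1.63413182e+00,  1.13944185e-05,
        1.15515653e+00, -2.36671086e-03]), 'qvel': array([ 3.05166113e-04,  7.62272468e-05,  1.73274816e-04, -1.42963152e-03,
        1.01105873e-04,  6.72744844e-04]), 'joint_efforts': array([-4.80435236e-03, -6.05238318e+01, -3.42058361e+01, -2.95531117e-04,
        9.15739074e-03, -5.19711740e-07]), 'eef_pos': array([233.86643538, 579.13315004, 252.58020136]), 'tcp_rot': array([-3.14027697e+00, -1.35320960e-05,  2.75775129e+00]), 'contact_force': array([-0.19876541, -0.63914372, -0.37471115]), 'wrist_torque': array([-0.05220807,  0.02777217,  0.03348648]), 'grasp_force': 0.0, 'opening': 0.9951352786684053}
scene 49.125209662548265 321.5113269936004 245.53150328635962 [[-0.353, 0.597, -0.721, 1265.019], [0.936, 0.212, -0.283, 247.485], [-0.016, -0.774, -0.633, 675.571], [0.0, 0.0, 0.0, 1.0]] 0.9959733072916667
top 57.906803788465695 317.1934405276654 241.12625478458241 [[-0.004, -0.999, 0.054, 536.73], [-1.0, 0.003, -0.031, -3.505], [0.03, -0.054, -0.998, 812.094], [0.0, 0.0, 0.0, 1.0]] 0.996103515625
```

View pics/scene0.png

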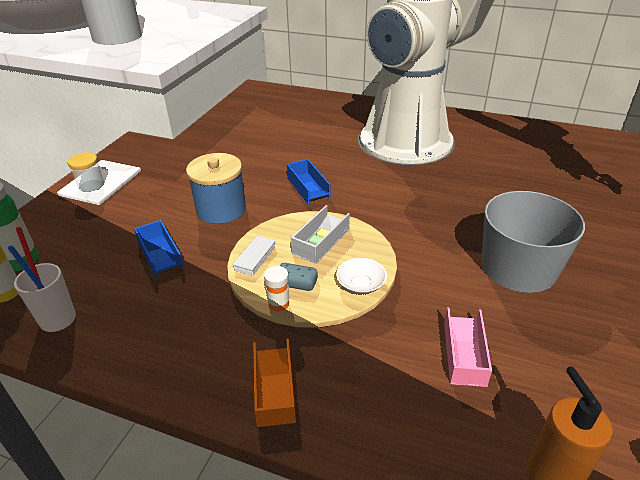

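View pics/top0.png

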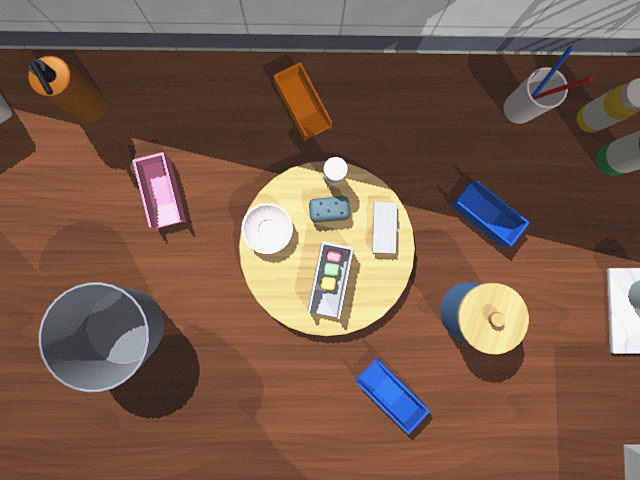

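The scene view shows a bin on the right and the canister on the left. In the top view the grey tray is at (331,281) with its lip toward the robot at about (327,318). The bin is at (95,337), the disc at (327,248), the dish at (268,230) and the pumice at (330,209).

```bash
cat > h.py <<'E'
import numpy as np,cv2
from rig import r,grab_frame
def cloud(f):
    h,w=f["z_map"].shape; F=h/2/np.tan(np.radians(float(f["vertical_fov"]))/2)
    u,v=np.meshgrid(np.arange(w),np.arange(h)); z=f["z_map"]
    P=np.stack([(u-f["cx"])/F*z,(v-f["cy"])/F*z,z,np.ones_like(z)],-1)@np.array(f["cam_to_world"]).T
    return P[...,:3],u,v
E
python3 - <<'E'
from h import *
f=dict(np.load("top0.npz")); P,u,v=cloud(f)
hsv=cv2.cvtColor(f["pixels"],cv2.COLOR_RGB2HSV)
def box(a,b,c,d): return (u>=a)&(u<=c)&(v>=b)&(v<=d)
# disc
m=box(235,155,420,340)&(abs(P[...,2]-28)<6)
q=P[m]; print("disc z",np.median(q[:,2]),"table",np.median(P[box(200,380,300,460)][:,2]))
(c,rad)=cv2.minEnclosingCircle(q[:,:2].astype(np.float32)); print("disc",c,rad)
# tray rim
m=box(300,235,362,325)&(P[...,2]>58)&(P[...,2]<80)
q=P[m]; print("rim n",len(q),np.median(q[:,2])); print(cv2.minAreaRect(q[:,:2].astype(np.float32)))
m=box(300,235,362,325)&(P[...,2]>36)&(P[...,2]<80); q=P[m];print(cv2.minAreaRect(q[:,:2].astype(np.float32)))
rt=cv2.minAreaRect(q[:,:2].astype(np.float32)); print(cv2.boxPoints(rt))
for n,a in dict(pink=(165,180),green=(45,85),yellow=(24,32)).items():
    mm=box(315,245,350,300)&(hsv[...,0]>=a[0])&(hsv[...,0]<=a[1])&(hsv[...,1]>70)&(hsv[...,2]>120)
    print(n,mm.sum(),P[mm].mean(0))
# bin rim
m=box(25,270,170,400)&(P[...,2]>112)&(P[...,2]<130); print("bin",m.sum(),cv2.minEnclosingCircle(P[m][:,:2].astype(np.float32)),np.median(P[m][:,2]))
for n,b in dict(dish=(240,200,297,258),tin=(370,195,400,260),pills=(320,155,350,185),pumice=(305,193,352,225),can=(455,280,530,360),blue=(355,355,432,436)).items():
    z0=12 if n=="blue" else 36
    m=box(*b)&(P[...,2]>z0); print(n,cv2.minAreaRect(P[m][:,:2].astype(np.float32)),np.percentile(P[m][:,2],98))
E
```

```text
disc z 26.430547697181055 table -1.265342162411116
disc (568.40185546875, -46.42533493041992) 159.8595733642578
rim n 448 66.06078136221623
((510.3568420410156, -49.319698333740234), (56.13679885864258, 124.69999694824219), 78.31842041015625)
((509.88702392578125, -49.20170593261719), (56.173038482666016, 125.67196655273438), 78.28868103027344)
[[442.6581   -63.949047]
 [565.71387  -89.45804 ]
 [577.11597  -34.454365]
 [454.06018   -8.945374]]
pink 91 [553.0358216  -55.91542541  45.16557265]
green 48 [528.32240024 -51.65193422  59.60648816]
yellow 142 [505.92315008 -45.60394167  45.15289574]
bin 1304 ((426.3407897949219, 324.3273620605469), 85.52344512939453) 117.97625092769084
dish ((596.1425170898438, 43.6308708190918), (123.28301239013672, 88.36079406738281), 74.05767822265625) 52.286353288481166
tin ((595.0343627929688, -86.61166381835938), (95.0687255859375, 179.40557861328125), 7.1322455406188965) 46.94753848686039
pills ((628.90771484375, -25.85369873046875), (38.74306106567383, 186.24111938476562), 65.4196548461914) 99.70368520627153
pumice ((597.0923461914062, -45.90040588378906), (74.30899047851562, 127.44422149658203), 85.16273498535156) 57.02055940713337
can ((505.7386474609375, -196.41171264648438), (373.3458251953125, 115.35586547851562), 63.703025817871094) 126.0940687351581
blue ((384.38922119140625, -90.6993408203125), (344.85296630859375, 65.72064971923828), 40.57505798339844) 812.0938713978842
```

```bash
python3 -m inch '[[0,0.039,0,0,0,0,0],[0,0.039,0,0,0,0,0]]' 80; python3 -c "
from h import *
s=r.sense();print(s['qpos'].round(3),s['tcp_rot'])"
```

```text
clock: 0.27
eef_pos: [232.4, 580.7, 254.0]
tcp_rot: [3.139, -0.25, 2.762]
contact_force: [1.0, -0.1, -0.8]
opening: 1.002
grasp_force: 0.0
[ 1.061  0.369  1.632  0.268  1.184 -0.236] [ 3.13920466 -0.24977604  2.7617557 ]
```

```bash
python3 -m inch '[[0,-0.039,0,0,0,0,0],[0,-0.039,0,0,0,0,0],[0,0,0,-0.8,-0.8,0,0],[0,0,0,-1,-0.97,0,0],[0,0,0,-1,-0.97,0,0],[0,0,0,-1,-0.97,0,0],[0,0,0,-1,-0.97,0,0],[0,0,0,-1,-0.97,0,0]]' >/dev/null
python3 -m inch '[[0,0,0,-1,-0.97,0,0],[0,0,0,-1,-0.97,0,0],[0,0,0,-1,-0.97,0,0],[0,0,0,-1,-0.97,0,0],[0,0,0,-1,-0.97,0,0],[0,0,0,-1,-0.97,0,0],[0,0,0,-1,-0.97,0,0],[0,0,0,-1,-0.97,0,0]]' 
python3 -m inch '[[0,0,0,-1,-0.97,0,0],[0,0,0,-1,-0.97,0,0],[0,0,0,-1,-0.97,0,0],[0,0,0,-1,-0.97,0,0],[0,0,0,-1,-0.97,0,0],[0,0,0,-0.9,-0.9,0,0],[0,0,0.02,0,0,0,0],[0,0,0.039,0,0,0,0]]' 
python3 -m inch '[[0,0,0.039,0,0,0,0],[0,0,0.039,0,0,0,0],[0,0,0.039,0,0,0,0],[0,0,0.039,0,0,0,0],[0,0,0.039,0,0,0,0],[0,0,0.039,0,0,0,0],[0,0,0.039,0,0,0,0],[0,0,0.039,0,0,0,0]]' 
python3 -m inch '[[0,0,0.039,0,0,0,0],[0,0,0.039,0,0,0,0],[0,0,0.039,0,0,0,0],[0,0,0.039,0,0,0,0],[0,0,0.039,0,0,0,0],[0,0,0.039,0,0,0,0],[0,0,0.039,0,0,0,0],[0,0,0.039,0,0,0,0]]' 
python3 -c "
from h import *
s=r.sense();print(s['qpos'].round(3),s['tcp_rot'])"
```

```text
clock: 1.6
eef_pos: [428.6, 137.8, 253.2]
tcp_rot: [-3.142, -0.0, 2.758]
contact_force: [0.8, 1.0, 0.3]
opening: 1.003
grasp_force: 0.0
clock: 2.27
eef_pos: [511.7, -50.8, 252.9]
tcp_rot: [-3.141, -0.0, 2.568]
contact_force: [0.2, 0.7, -1.0]
opening: 1.0
grasp_force: 0.0
clock: 2.93
eef_pos: [511.1, -49.0, 253.0]
tcp_rot: [-3.141, -0.0, 1.586]
contact_force: [-0.1, 0.3, -0.3]
opening: 1.002
grasp_force: 0.0
clock: 3.6
eef_pos: [511.1, -49.0, 253.0]
tcp_rot: [-3.141, 0.0, 0.606]
contact_force: [-0.2, -0.4, 0.0]
opening: 1.002
grasp_force: 0.0
[-0.099  0.18   1.869 -0.     1.094  0.866] [-3.14117698e+00  4.99218038e-04  6.06006047e-01]
```

```bash
python3 -m inch '[[0,0,0.039,0,0,0,0],[0,0,0.039,0,0,0,0],[0,0,0.039,0,0,0,0],[0,0,0.039,0,0,0,0],[0,0,0.039,0,0,0,0],[0,0,0.039,0,0,0,0],[0,0,0.024,0,0,0,0],[0,0,0,0.065,0.02,0,0]]' >/dev/null
python3 -m inch '[[0,0,0,0,0,0.8,0],[0,0,0,0,0,1,0],[0,0,0,0,0,1,0],[0,0,0,0,0,1,0],[0,0,0,0,0,1,0],[0,0,0,0,0,0.8,0],[0,0,0,0,0,0,0],[0,0,0,0,0,0,0]]'
python3 - <<'E'
from h import *
print(r.sense()['qpos'].round(3))
f=grab_frame("scene"); np.savez("scene1.npz",**f)
im=cv2.resize(f["pixels"][100:340,180:480,::-1],None,fx=2.4,fy=2.4); cv2.imwrite("pics/s1.png",im)
f=grab_frame("top"); np.savez("top1.npz",**f)
E
```

```text
clock: 4.93
eef_pos: [512.2, -49.8, 112.6]
tcp_rot: [3.141, 0.003, -0.197]
contact_force: [1.0, -0.4, 0.8]
opening: 0.999
grasp_force: 0.0
[-0.1    0.371  1.982  0.     0.791  1.668]
```

View pics/s1.png

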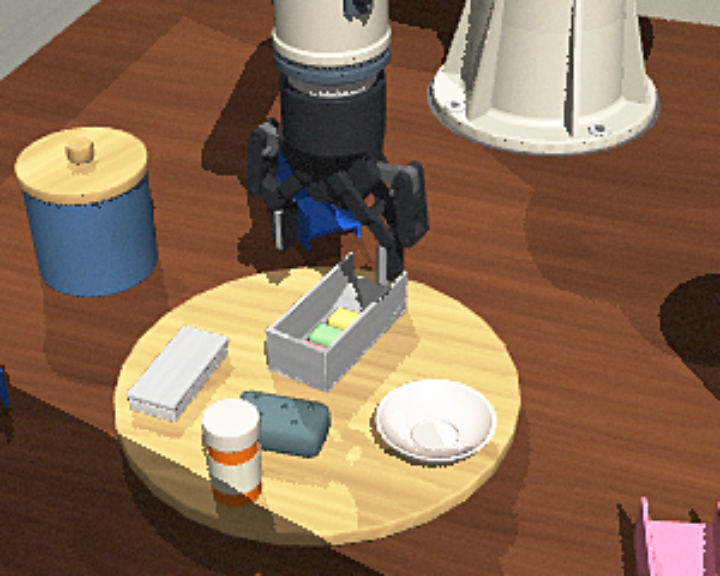

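The crop shows the open fingers, tips at about (280,240) and (385,275), straddling the tray's walls from above with nothing in the way. Next I lower and grip.

```bash
python3 -m inch '[[0,0,0,0,0,0.8,0],[0,0,0,0,0,0.8,0],[0,0,0,0,0,0.5,0],[0,0,0,0,0,0.2,0],[0,0,0,0,0,0,0],[0,0,0,0,0,0,0]]' 80
python3 -m inch '[[0,0,0,0,0,0,0.15],[0,0,0,0,0,0,0.22],[0,0,0,0,0,0,0.28],[0,0,0,0,0,0,0.34],[0,0,0,0,0,0,0.4],[0,0,0,0,0,0,0.6],[0,0,0,0,0,0,1],[0,0,0,0,0,0,1]]' 80
python3 -m inch '[[0,0,0,0,0,0,1],[0,0,0,0,0,0,1],[0,0,0,0,0,0,1]]'
```

```text
clock: 5.53
eef_pos: [513.7, -49.9, 56.9]
tcp_rot: [-3.141, -0.001, -0.198]
contact_force: [-0.0, -0.4, -0.8]
opening: 1.0
grasp_force: 0.0
clock: 6.2
eef_pos: [513.2, -49.8, 56.7]
tcp_rot: [-3.141, -0.001, -0.198]
contact_force: [-2.1, 0.8, 11.2]
opening: 0.645
grasp_force: 83.7
clock: 6.45
eef_pos: [513.2, -49.8, 56.7]
tcp_rot: [-3.141, -0.001, -0.198]
contact_force: [-1.5, 1.7, 10.5]
opening: 0.643
grasp_force: 83.7
```

```bash
python3 -m inch '[[0,0,0,0,0,-0.1,1],[0,0,0,0,0,-0.2,1],[0,0,0,0,0,-0.3,1],[0,0,0,0,0,-0.4,1],[0,0,0,0,0,-0.5,1],[0,0,0,0,0,-0.5,1],[0,0,0,0,0,-0.5,1],[0,0,0,0,0,-0.5,1]]'
python3 -m inch '[[0,0,0,0,0,-0.5,1],[0,0,0,0,0,-0.5,1],[0,0,0,0,0,-0.4,1],[0,0,0,0,0,-0.2,1],[0,0,0,0,0,0,1],[0,0,0,0,0,0,1],[0,0,0,0,0,0,1],[0,0,0,0,0,0,1]]'
python3 - <<'E'
from h import *
f=grab_frame("scene"); np.savez("scene2.npz",**f)
cv2.imwrite("pics/s2.png",cv2.resize(f["pixels"][60:300,180:480,::-1],None,fx=2.4,fy=2.4))
E
```

```text
clock: 7.12
eef_pos: [512.8, -49.9, 132.2]
tcp_rot: [-3.142, -0.0, -0.198]
contact_force: [-0.4, 0.5, -2.7]
opening: 0.646
grasp_force: 84.6
clock: 7.78
eef_pos: [512.3, -49.8, 170.0]
tcp_rot: [3.141, 0.001, -0.198]
contact_force: [-0.1, -0.8, -2.3]
opening: 0.644
grasp_force: 84.6
```

View pics/s2.png

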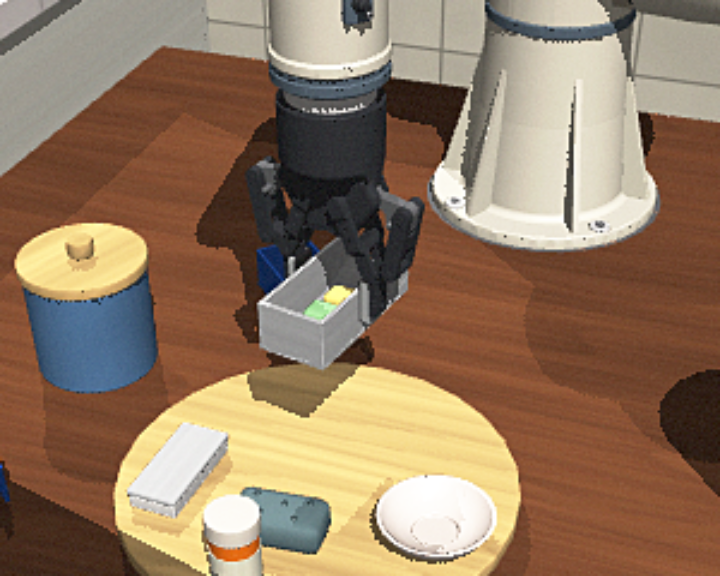

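The tray hangs level in the grip at (330,300), with green and yellow soap visible in it and the other things undisturbed. Next I raise it and turn the lip to the right.

```bash
python3 -m inch '[[0,0,-0.01,0,0,-0.1,1],[0,0,-0.02,0,0,-0.13,1],[0,0,-0.03,0,0,-0.13,1],[0,0,-0.03,0,0,-0.13,1],[0,0,-0.03,0,0,-0.13,1],[0,0,-0.03,0,0,-0.13,1],[0,0,-0.03,0,0,-0.13,1],[0,0,-0.03,0,0,-0.13,1]]' >/dev/null
python3 -m inch '[[0,0,-0.03,0,0,-0.13,1],[0,0,-0.03,0,0,-0.13,1],[0,0,-0.03,0,0,-0.13,1],[0,0,-0.03,0,0,-0.13,1],[0,0,-0.03,0,0,-0.13,1],[0,0,-0.03,0,0,-0.13,1],[0,0,-0.03,0,0,-0.13,1],[0,0,-0.03,0,0,-0.13,1]]' >/dev/null
python3 -m inch '[[0,0,-0.03,0,0,-0.13,1],[0,0,-0.03,0,0,-0.13,1],[0,0,-0.03,0,0,-0.13,1],[0,0,-0.03,0,0,-0.13,1],[0,0,-0.03,0,0,-0.13,1],[0,0,-0.03,0,0,-0.13,1],[0,0,-0.03,0,0,-0.13,1],[0,0,-0.03,0,0,-0.1,1]]' >/dev/null
python3 -m inch '[[0,0,-0.02,0,0,0,1],[0,0,-0.01,0,0,0,1],[0,0,0,0,0,0,1],[0,0,0,0,0,0,1]]'; python3 -c "
from h import *
print(r.sense()['qpos'].round(3))"
```

```text
clock: 10.17
eef_pos: [512.6, -49.8, 246.8]
tcp_rot: [-3.141, -0.0, 2.062]
contact_force: [1.0, -0.3, -1.9]
opening: 0.642
grasp_force: 84.6
[-0.1    0.189  1.872 -0.     1.081 -0.591]
```

```bash
python3 -m inch '[[0,0,0,0.2,0.05,0,1],[0,0,0,0.4,0.1,0,1],[0,0,0,0.6,0.14,0,1],[0,0,0,0.8,0.19,0,1],[0,0,0,0.9,0.216,0,1],[0,0,0,0.9,0.216,0,1],[0,0,0,0.9,0.216,0,1],[0,0,0,0.9,0.216,0,1]]' >/dev/null
python3 -m inch '[[0,0,0,0.9,0.216,0,1],[0,0,0,0.9,0.216,0,1],[0,0,0,0.9,0.216,0,1],[0,0,0,0.9,0.216,0,1],[0,0,0,0.9,0.216,0,1],[0,0,0,0.9,0.216,0,1],[0,0,0,0.9,0.216,0,1],[0,0,0,0.9,0.216,0,1]]' >/dev/null
python3 -m inch '[[0,0,0,0.9,0.216,0,1],[0,0,0,0.9,0.216,0,1],[0,0,0,0.8,0.19,0,1],[0,0,0,0.6,0.14,0,1],[0,0,0,0.4,0.1,0,1],[0,0,0,0.2,0.05,0,1],[0,0,0,0,0,0,1],[0,0,0,0,0,0,1]]'
python3 - <<'E'
from h import *
print(r.sense()['qpos'].round(3))
f=grab_frame("top"); np.savez("top3.npz",**f); g=grab_frame("scene")
a=cv2.resize(f["pixels"][180:480,0:300,::-1],(400,400));b=cv2.resize(g["pixels"][0:340,300:640,::-1],(400,400))
cv2.imwrite("pics/s3.png",np.hstack([a,b]))
E
```

```text
clock: 12.17
eef_pos: [404.1, 362.6, 247.2]
tcp_rot: [-3.141, 0.0, 2.064]
contact_force: [0.8, 0.5, -2.4]
opening: 0.638
grasp_force: 84.6
[ 0.729  0.232  1.816 -0.     1.094  0.236]
```

View pics/s3.png

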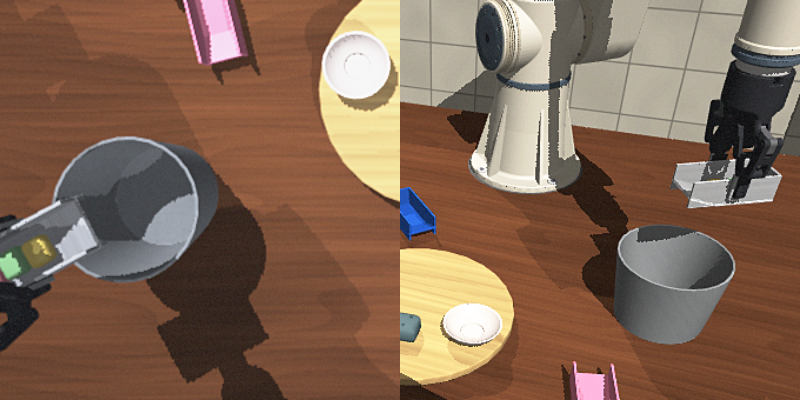

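The tray is level with its lip over the bin (left view lip at about (85,235), bin mouth centred at (125,208)) and soap visible inside. I lower it and pour.

```bash
python3 -m inch '[[0,0,0,0,0,0.3,1],[0,0,0,0,0,0.5,1],[0,0,0,0,0,0.5,1],[0,0,0,0,0,0.3,1],[0,0.01,0,0,0,0,1],[0,0.025,0,0,0,0,1],[0,0.03,0,0,0,0,1],[0,0.03,0,0,0,0,1]]'
python3 -m inch '[[0,0.03,0,0,0,0,1],[0,0.03,0,0,0,0,1],[0,0.03,0,0,0,0,1],[0,0.03,0,0,0,0,1],[0,0.03,0,0,0,0,1],[0,0.03,0,0,0,0,1],[0,0.03,0,0,0,0,1],[0,0.03,0,0,0,0,1]]'
python3 -m inch '[[0,0.03,0,0,0,0,1],[0,0.025,0,0,0,0,1],[0,0.01,0,0,0,0,1],[0,0,0,0,0,0,1],[0,0,0,0,0,0,1],[0,0,0,0,0,0,1],[0,0,0,0,0,0,1],[0,0,0,0,0,0,1]]'
python3 - <<'E'
from h import *
print(r.sense()['qpos'].round(3))
f=grab_frame("top"); np.savez("top4.npz",**f); g=grab_frame("scene"); np.savez("scene4.npz",**g)
a=cv2.resize(f["pixels"][180:480,0:300,::-1],(400,400));b=cv2.resize(g["pixels"][0:340,300:640,::-1],(400,400))
cv2.imwrite("pics/s4.png",np.hstack([a,b]))
E
```

```text
clock: 12.93
eef_pos: [404.6, 363.2, 207.6]
tcp_rot: [3.139, -0.302, 2.064]
contact_force: [-0.7, -0.7, -2.3]
opening: 0.642
grasp_force: 84.7
clock: 13.6
eef_pos: [405.4, 362.2, 207.4]
tcp_rot: [3.137, -1.056, 2.065]
contact_force: [0.2, -0.1, -3.0]
opening: 0.645
grasp_force: 84.8
clock: 14.27
eef_pos: [404.3, 363.2, 208.0]
tcp_rot: [3.136, -1.255, 2.07]
contact_force: [0.3, -0.2, -1.7]
opening: 0.644
grasp_force: 84.9
[ 0.168  0.63   1.932  1.131  1.477 -1.024]
```

View pics/s4.png

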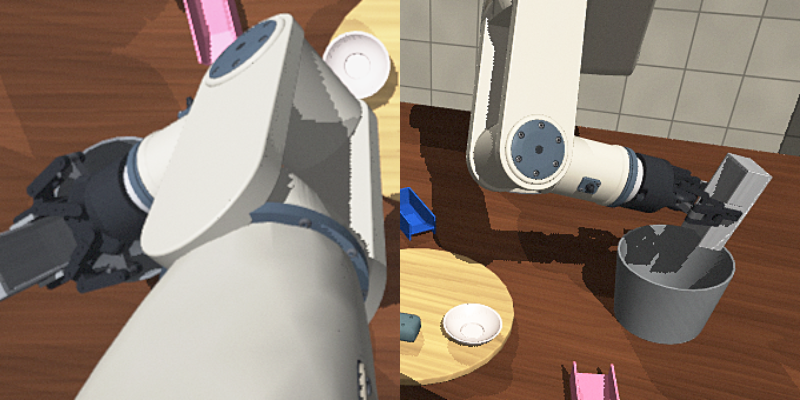

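The tray is tipped about 72° over the bin (right view, lip at about (690,250)), and the measured load fell by about 0.6 N, the weight of the soap. I tip it back and check inside the bin.

```bash
python3 -m inch '[[0,-0.01,0,0,0,0,1],[0,-0.02,0,0,0,0,1],[0,-0.03,0,0,0,0,1],[0,-0.03,0,0,0,0,1],[0,-0.03,0,0,0,0,1],[0,-0.03,0,0,0,0,1],[0,-0.03,0,0,0,0,1],[0,-0.03,0,0,0,0,1]]' >/dev/null
python3 -m inch '[[0,-0.03,0,0,0,0,1],[0,-0.03,0,0,0,0,1],[0,-0.03,0,0,0,0,1],[0,-0.03,0,0,0,0,1],[0,-0.03,0,0,0,0,1],[0,-0.03,0,0,0,0,1],[0,-0.01,0,0,0,0,1],[0,0,0,0,0,0,1]]'
python3 -m inch '[[0,0,0,0,0,-0.3,1],[0,0,0,0,0,-0.6,1],[0,0,0,0,0,-0.6,1],[0,0,0,0,0,-0.3,1],[0,0,0,0,0,0,1]]'
python3 - <<'E'
from h import *
print(r.sense()['qpos'].round(3))
f=grab_frame("top"); np.savez("top5.npz",**f); g=grab_frame("scene"); np.savez("scene5.npz",**g)
a=cv2.resize(f["pixels"][230:430,0:200,::-1],(400,400));b=cv2.resize(g["pixels"][60:300,400:640,::-1],(400,400))
cv2.imwrite("pics/s5.png",np.hstack([a,b]))
E
```

```text
clock: 15.7
eef_pos: [403.5, 364.4, 208.2]
tcp_rot: [3.14, 0.001, 2.066]
contact_force: [-0.0, -0.5, -2.1]
opening: 0.646
grasp_force: 84.7
clock: 16.12
eef_pos: [405.4, 363.1, 254.5]
tcp_rot: [3.138, -0.002, 2.062]
contact_force: [0.2, 0.2, -1.7]
opening: 0.645
grasp_force: 84.7
[7.270e-01 2.250e-01 1.808e+00 1.000e-03 1.105e+00 2.350e-01]
```

View pics/s5.png

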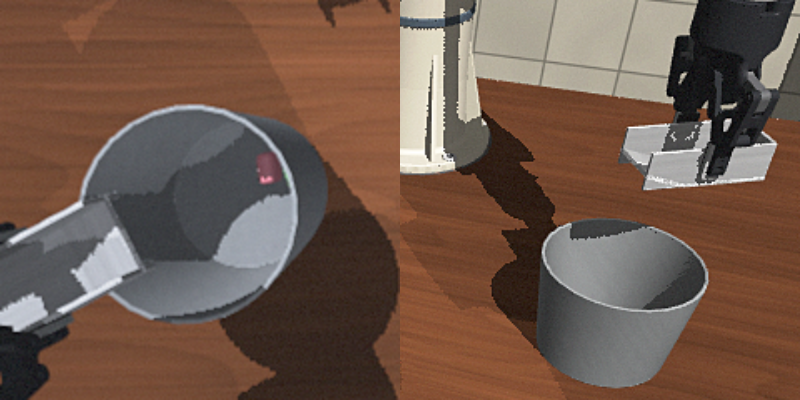

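The pink end lies in the bin at (267,168) in the left crop and the visible part of the tray is empty. I move back over the caddy and look for the other two from there.

```bash
python3 -m inch '[[0,0,0,-0.4,-0.05,0,1],[0,0,0,-0.8,-0.1,0,1],[0,0,0,-1,-0.13,0,1],[0,0,0,-1,-0.13,0,1],[0,0,0,-1,-0.13,0,1],[0,0,0,-1,-0.13,0,1],[0,0,0,-1,-0.13,0,1],[0,0,0,-1,-0.13,0,1]]' >/dev/null
python3 -m inch '[[0,0,0,-1,-0.13,0,1],[0,0,0,-1,-0.13,0,1],[0,0,0,-1,-0.13,0,1],[0,0,0,-1,-0.13,0,1],[0,0,0,-1,-0.13,0,1],[0,0,0,-1,-0.13,0,1],[0,0,0,-1,-0.13,0,1],[0,0,0,-1,-0.13,0,1]]' >/dev/null
python3 -m inch '[[0,0,0,-1,-0.13,0,1],[0,0,0,-0.8,-0.1,0,1],[0,0,0,-0.4,-0.05,0,1],[0,0,0,0,0,0,1],[0,0,0,0,0,0,1],[0,0,0,0,0,0,1]]'
python3 - <<'E'
from h import *
f=grab_frame("top"); np.savez("top6.npz",**f); g=grab_frame("scene"); np.savez("scene6.npz",**g)
a=cv2.resize(f["pixels"][160:420,20:440,::-1],(646,400));b=cv2.resize(g["pixels"][60:300,180:480,::-1],(150,120))
cv2.imwrite("pics/s6.png",a); cv2.imwrite("pics/s6b.png",cv2.resize(g["pixels"][40:340,200:600,::-1],(800,600)))
E
```

```text
clock: 18.05
eef_pos: [559.8, -46.3, 251.8]
tcp_rot: [-3.141, -0.001, 2.064]
contact_force: [0.4, 0.5, -1.5]
opening: 0.641
grasp_force: 84.7
```

View pics/s6.png

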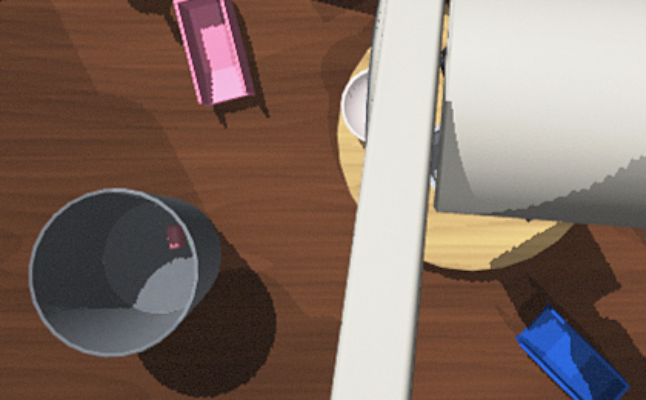

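View pics/s6b.png

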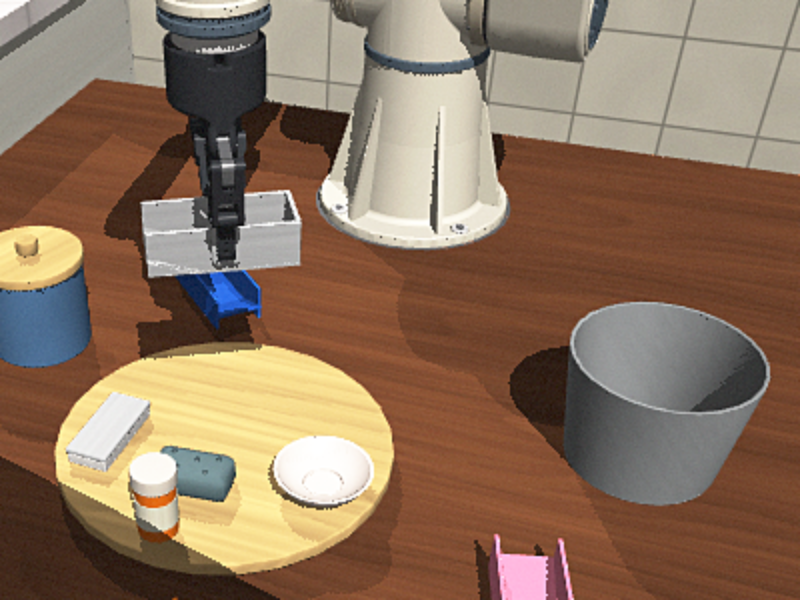

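Both crops show the tray level and empty-looking over the caddy, with the others in place. Only the pink end shows in the bin, at (175,236). The green and yellow ends may be hidden by the bin's near wall, so I search the pictures for strays.

Run:
```python
from h import *
for n in("scene0","scene6","scene5","top0","top5","top6"):
    f=np.load(n+".npz"); h=cv2.cvtColor(f["pixels"],cv2.COLOR_RGB2HSV)
    P,_,_=cloud(f)
    for c,a in dict(pink=(165,180),green=(45,85),yellow=(24,34)).items():
        m=((h[...,0]>=a[0])&(h[...,0]<=a[1])&(h[...,1]>70)&(h[...,2]>60)).astype(np.uint8)
        k,l,s,ce=cv2.connectedComponentsWithStats(m)
        print(n,c,[(int(s[i,4]),ce[i].round().astype(int).tolist(),P[l==i].mean(0).round().astype(int).tolist()) for i in range(1,k) if s[i,4]>15 and s[i,4]<400])
# tray interior in scene6, bin shade
F=[]
for i in range(12): F.append(r.sense()["contact_force"][2]); 
print(F)
```

```text
scene0 pink []
scene0 green [(315, [6, 211], [741, -574, 129]), (20, [313, 242], [540, -55, 44]), (45, [34, 255], [729, -571, 15]), (23, [25, 259], [751, -570, 22]), (103, [15, 265], [773, -572, 24])]
scene0 yellow [(84, [222, 156], [432, -300, 126]), (16, [195, 159], [439, -362, 112]), (163, [197, 168], [470, -339, 112]), (76, [228, 173], [468, -268, 112]), (146, [299, 216], [456, -118, 32]), (89, [364, 228], [444, 19, 28]), (69, [322, 232], [510, -47, 47]), (330, [253, 249], [583, -161, 30]), (18, [346, 257], [544, 14, 28]), (234, [263, 277], [647, -109, 28]), (342, [330, 288], [632, 14, 28]), (40, [389, 280], [596, 112, 44]), (20, [6, 294], [834, -536, 16]), (19, [13, 295], [849, -492, 41]), (121, [314, 309], [695, 8, 33]), (27, [296, 310], [702, -21, 28]), (20, [353, 313], [676, 71, 27]), (26, [309, 320], [716, 7, 27])]
scene6 pink []
scene6 green [(318, [6, 211], [746, -566, 134]), (37, [34, 256], [731, -571, 14]), (22, [25, 259], [752, -570, 21]), (102, [15, 265], [768, -580, 17])]
scene6 yellow [(81, [222, 156], [411, -314, 112]), (16, [195, 159], [490, -324, 147]), (166, [197
[... 1922 characters left out ...]
, [433, -361, 110]), (21, [473, 338], [417, -276, 110])]
top6 pink [(24, [587, 79], [817, -435, 180]), (48, [568, 86], [829, -437, 128]), (21, [553, 91], [831, -429, 100]), (154, [134, 314], [451, 299, 23])]
top6 green [(66, [612, 172], [710, -588, 16])]
top6 yellow [(121, [583, 121], [809, -540, 10])]
[np.float64(-1.5289165512598535), np.float64(-1.5289165512598535), np.float64(-1.5289165512598535), np.float64(-1.5289165512598535), np.float64(-1.5289165512598535), np.float64(-1.5289165512598535), np.float64(-1.5289165512598535), np.float64(-1.5289165512598535), np.float64(-1.5289165512598535), np.float64(-1.5289165512598535), np.float64(-1.5289165512598535), np.float64(-1.5289165512598535)]
```

The only pink blob is in the bin at (451,299,25), and there is no stray green or yellow anywhere. My geometry says the strip of bin floor next to the near wall is hidden from the top camera. I roll the tray toward the scene camera to confirm it is empty.

```bash
python3 -m inch '[[0.01,0,0,0,0,0,1],[0.025,0,0,0,0,0,1],[0.03,0,0,0,0,0,1],[0.03,0,0,0,0,0,1],[0.03,0,0,0,0,0,1],[0.025,0,0,0,0,0,1],[0.01,0,0,0,0,0,1],[0,0,0,0,0,0,1]]'
python3 - <<'E'
from h import *
g=grab_frame("scene"); np.savez("scene7.npz",**g)
cv2.imwrite("pics/s7.png",cv2.resize(g["pixels"][90:210,240:400,::-1],(640,480)))
E
```

```text
clock: 18.82
eef_pos: [560.9, -45.3, 251.0]
tcp_rot: [-2.636, -0.001, 2.066]
contact_force: [-0.8, -0.2, -1.4]
opening: 0.641
grasp_force: 85.0
```

View pics/s7.png

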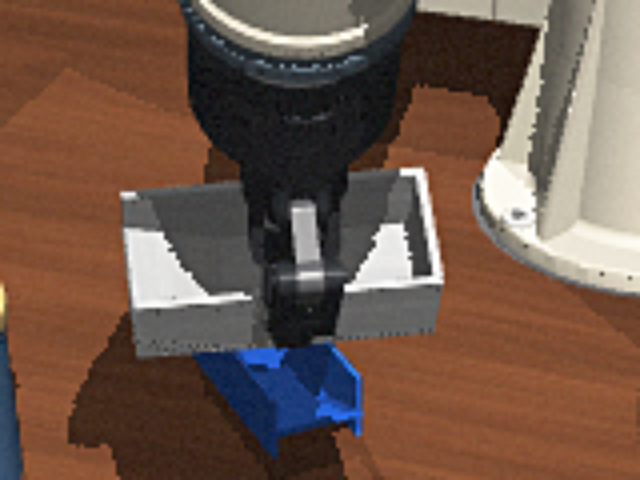

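The rolled tray shows bare floor at both ends, (170,260) and (390,250), so it is empty. I level it, lower it to 15 cm and settle.

```bash
python3 -m inch '[[-0.01,0,0,0,0,0,1],[-0.025,0,0,0,0,0,1],[-0.03,0,0,0,0,0,1],[-0.03,0,0,0,0,0,1],[-0.03,0,0,0,0,0,1],[-0.025,0,0,0,0,0,1],[-0.01,0,0,0,0,0,1],[0,0,0,0,0,0,1]]' >/dev/null
python3 -m inch '[[0,0,0,0,0,0.3,1],[0,0,0,0,0,0.5,1],[0,0,0,0,0,0.5,1],[0,0,0,0,0,0.5,1],[0,0,0,0,0,0.5,1],[0,0,0,0,0,0.2,1],[0,0,0,0,0,0,1],[0,0,0,0,0,0,1]]' >/dev/null
python3 -m inch '[[0,0,0,0,0,0,1],[0,0,0,0,0,0,1],[0,0,0,0,0,0,1],[0,0,0,0,0,0,1],[0,0,0,0,0,0,1],[0,0,0,0,0,0,1]]'
python3 - <<'E'
from h import *
g=grab_frame("scene"); P,u,v=cloud(g)
m=(abs(P[...,0]-560)<75)&(abs(P[...,1]+46)<75)&(P[...,2]>150)&(P[...,2]<203)
d=P[...,:2]-[560,-46]; t=d@[-.476,.879]; w=d@[.879,.476]
for lo,hi in((-62,-45),(-40,-25),(25,40),(40,55)):
    k=m&(t>lo)&(t<hi)&(w>20)&(w<32); print(lo,k.sum(),np.percentile(P[k][:,2],[3,97]).round(1))
for n,c in dict(near=(20,32),far=(-32,-20)).items():
    k=m&(abs(t)>25)&(w>c[0])&(w<c[1]); print(n,np.percentile(P[k][:,2],97).round(1))
E
```

```text
clock: 20.7
eef_pos: [560.5, -47.0, 190.0]
tcp_rot: [3.141, 0.0, 2.063]
contact_force: [0.4, -0.7, -1.9]
opening: 0.64
grasp_force: 85.0
-62 210 [163.5 200.8]
-40 186 [163.3 200.8]
25 181 [162.4 200.9]
40 185 [161.8 200.6]
near 200.9
far 201.1
```

```bash
python3 -c "
from rig import r
print(r.sign_off())"
```

```text
the job is handed in; nothing more can be done
None
```

I handed the job in with the empty tray held level and still about 15 cm above the middle of the turntable; I saw the pink soap end in the bin, but the green and yellow ends are inferred to be there (tray empty, no strays seen), hidden by the bin's near wall.

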